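Start the belt grinder from its control boxes

TASK

Get the belt grinder running from the row of control boxes, pushing with closed fingertips: first push the raised white half of the rocker down until it lies level (mains on), then push the blue extractor button fully in so that it stays in, and last press the green hold-to-run button fully down and keep it held down: the program finishes while still holding it. Do not press the red stop button, and leave the spark plug, bearing, oil can and wrench where they stand or lie.

Things in the scene. Friction and masses are not known exactly. Their poses are not given: they have to be found in the camera images.
- rocker (a joint): mains rocker on a grey box (76 mm square, 45 mm high) that is screwed to the aluminium panel; two halves, each 30 mm long, 36 mm wide, 8 mm thick, meeting at an angle over the pivot, one white, one grey. Value = angle in rad: 0 = off, white half raised 0.4 rad (its outer end 12 mm higher than when level); 0.4 = on, white half level and the grey half raised. Starts 0 to 0.08. Friction holds it where it is left; about 3 N at the outer end of the white half moves it.
- rocker_press (a point): point on the upper face of the white half of the rocker, midway across its width and 20 mm along it from the pivot; it moves with the rocker and sinks about 8 mm, almost straight down (3 mm outwards), from off to on. The outer end of the white half lies 10 mm farther out.
- rocker_pivot (a point): centre of the rocker's pivot, 63 mm above the bench; horizontally, the direction from it to rocker_press is the direction of the white half. The box may be turned any way. Level, the white half's upper face is 4 mm above this point.
- blue_button (a joint): extractor button, blue, round, 36 mm across, on a grey box (76 mm square, 45 mm high) that is screwed to the aluminium panel, in a black collar of 52 mm. Value = how far it is pushed in, in m: 0 = out, 0.008 = fully in, at its stop (starts 0 to 0.001). No spring: friction of about 4 N holds it where it is left.
- blue_top (a point): centre of the blue button's top face, about 73 mm above the bench when out, moves with it. Fully in, it stands 4 mm above its collar.
- green_button (a joint): hold-to-run button, green, round, 36 mm across, on a grey box (76 mm square, 45 mm high) that is screwed to the aluminium panel, in a black collar of 52 mm. Value = how far it is pressed, in m: 0 = released, 0.007 = fully down, at its stop. Spring: 2 N to begin, 6 N fully down; it comes up as soon as it is let go.
- green_button_top (a point): centre of the green button's top face, about 74 mm above the bench when released, moves with it. Fully down, it stands 4 mm above its collar.
- stop_button (a joint): stop button, red, round, 40 mm across, on a yellow box (76 mm square, 45 mm high); leave alone. Value = how far it is pressed, in m: 0 = released, 0.006 = fully down; light spring, 2 to 6 N.
- stop_button_top (a point): centre of the red stop button's top face, about 73 mm above the bench.
- panel: aluminium panel, 110 x 430 mm, 6 mm thick, fixed to the bench; origin at the centre of its underside, y along its length. The four boxes are fixed on it in a row about 100 mm apart, in any order.
- can_mid (a point): oil can, upright and loose, red and yellow, 54 mm across, 85 mm high; the point is its centre, half-way up. Stands beyond the panel as seen from the robot. Bystander.
- plug_mid (a point): spark plug, loose, white, standing on end, 28 mm across, 78 mm high; the point is half-way up. Stands between the panel and the robot. Bystander.
- bearing_mid (a point): ball bearing, loose, a steel ring of 52 mm across, 16 mm high, lying flat; the point is its centre. Lies between the panel and the robot. Bystander.
- wrench_grip (a point): steel wrench, loose, 160 mm long, lying flat beyond the panel; the point is on its handle. Bystander.

How it is judged (in metres and radians):
On the way, in this order (a step that is already met when the one before it is completed fails the run):
1. the rocker is pushed over to on (white half level) (value of joint rocker above 0.34 rad), for 0.1 s.
2. the blue button is fully in (value of joint blue_button above 0.0065 m), for 0.1 s.
3. the green button is fully down (value of joint green_button above 0.0055 m), for 0.2 s.
At the end, for the whole second after the job is handed in: The fingers hold the green button pressed by more than 5.5 of its 7 mm, the blue button is still in by more than 6.5 of its 8 mm and the rocker is still on (above 0.34 of 0.4 rad) (value of joint rocker above 0.34 rad and value of joint blue_button above 0.0065 m and value of joint green_button above 0.0055 m and contact force between the fingers and anything else above 1 N); the arm keeps its last pose, push and grip.
It fails at once if the blue button is pushed in (by 3 mm) before the mains rocker is on (value of joint blue_button above 0.003 m and value of joint rocker below 0.3 rad).
It fails at once if the green button is pressed (by 2 mm) before the rocker is on and the blue button is in (value of joint green_button above 0.002 m and (value of joint blue_button below 0.006 m or value of joint rocker below 0.3 rad)).
It fails at once if the red stop button is pressed (by 2 mm) (value of joint stop_button above 0.002 m).
It fails at once if the oil can, spark plug, bearing or wrench is moved by more than 25 mm (shoved, lifted or knocked over) (distance of any of can_mid, plug_mid, bearing_mid, wrench_grip from where it was at the start of the episode above 0.025 m).
It also fails if it takes over 38 s, if anything falls off the work surface, if the arm or the gripper's body presses on something with over 40 N, if the wrist force passes 120 N, or if a joint passes its speed limit or range.

ROBOT

A 7-joint arm with a two-finger parallel gripper is mounted at the origin on the work surface. World frame = base frame: x ahead of the robot, y to its left, z up, the work surface at z = 0. Lengths are in m, angles in degrees, forces in N, time in s.
With the tool pointing down it reaches from about 0.35 to 0.9 m from the base axis. Payload 19.9 kg.
Tool frame: the origin (TCP) lies midway between the tips of the shut fingers; the grasp point (between the pads) lies 19 mm behind it; z points along the fingers, y is the direction in which the jaws open and shut (so a half turn about z gives the same grasp; the last joint's range is limited). The gripper opens to 85 mm and grips with 20 to 120 N. Pads are 22 mm wide; open, the fingers measure 114 mm over their backs; the gripper's body (76 mm by 85 mm) begins 54 mm behind the grasp point. The pads swing forward as they close: fully open they stand 13 mm farther back than shut.
Start: joints at [-78.524, 23.915, -0.59, 92.452, 0.269, 63.638, -3.037], TCP at [0.15, 0.607, 0.231] pointing down, gripper open.
Joint ranges: [-161.28, 161.28], [-22.2, 115.67], [-73.04, 71.86], [3.21, 147.25], [-68.34, 248.33], [10.77, 114.83], [-161.83, 161.83]. Speed limits (degrees/s): [108.29, 108.29, 136.94, 136.94, 172.46, 172.46, 172.46].

INTERFACE

Orientations are given as a 3x3 rotation matrix whose columns are the frame's x, y, z axes.
In Python, from station import telemetry, viewer, r gives the robot as it stands.
- The arm moves only by the shell command python3 -m creep 'ROWS'. ROWS is JSON, a list of rows, each a list of 5 numbers: the shift along the tool's x, y, z in m, then the turn about the tool's z in rad, then the closure in counts, from 0 (fully open) to 255 (shut). In form: [[dx, dy, dz, turn, grip], ...]. A call has 1 to 8 rows; each row shifts and turns the commanded pose from where the row before left it, along the tool's axes as they then stand; what a row does not reach is not made up. A row lasts 1/8 s, in which the tool goes at most 62.5 mm and 10.7 degrees, less where a joint would pass 70% of its speed; a pose out of reach is approached as far as the arm can. A call with a gripper value outside its range is refused whole. The fingers move at their own pace and stop on an object; the grip force is fixed at half the most. Time passes only in rows, so rows that do not move let the fingers close. It gives the time, the measured TCP pose, the force and the opening at its end, in the units of the state.
- telemetry.get_obs(): the state, without advancing time (a new reading comes with each control period).
- viewer.snapshot(name): name is "scene" or "top" or "wrist"; returns (picture, depth): 420x560x3 uint8, red, green, blue; 420x560 float32, m along the optical axis (not along the pixel's ray), 0 where there is no reading.
- viewer.camera_model(name): a dict with "fx", "fy", "cx", "cy" (pixels), "R" (3x3) and "t" (3): a world point X has camera coordinates R X + t; the wrist camera has in their place "T_tool_cam" (4x4, takes a point from camera to tool coordinates, whose origin is the TCP and whose axes are the flange's). Camera axes: x right, y down, z forward; pixel columns grow to the right and rows downward; lengths in m; the calibration is good to about 2 mm. A picture is of the moment at which its call begins: read the wrist's pose just before it. camera_model takes no time and is no camera call.
- r.hand_in(): hands the job in, once; it reports no verdict.
The state is a dict: "time": time; "joints": joint angles; "joint_velocities": joint speeds; "joint_torque": joint torques, N m; "position": TCP position; "tool_rot": TCP orientation; "force": force on the tool from outside, world axes, zero at the start; "wrist_torque": the same for the moment, N m; "width": finger opening in m.
Only numpy, scipy, OpenCV 4.12 (cv2) and the standard library are available. Lean on these libraries where they do the work, as an engineer would, in place of code of your own. Each camera call takes 0.05 s, during which the arm holds its last target.

## Working session

There is one attempt and no reset: what is moved stays moved. The work goes in short steps, Python scripts to look and compute and a shell command to move; the robot and the scene stay as the last step left them, time stands still between calls to the robot, and variables do not carry over. Pictures are saved under pics/ and viewed, and the job is handed in when it is done.

```bash
mkdir -p pics; ls; python3 - <<'E'
from station import telemetry, viewer, r
import cv2, numpy as np
o=telemetry.get_obs(); print(o)
for n in ("scene","top"):
    im,d=viewer.snapshot(n); cv2.imwrite(f"pics/{n}0.png",im[:,:,::-1]); np.save(f"pics/{n}0.npy",d); np.save(f"pics/{n}0im.npy",im)
    print(viewer.camera_model(n))
print(viewer.camera_model("wrist"))
E
```

```text
pics
{'time': 0.0, 'joints': array([-78.52467334,  23.94880236,  -0.59200609,  92.48500273,
         0.26841024,  63.63893829,  -3.0360991 ]), 'joint_velocities': array([-0.03083084,  0.03530277, -0.03605769, -0.04216167,  0.03743996,
        0.12403883, -0.00272956]), 'joint_torque': array([ 6.98041895e-04, -8.64418101e+01,  6.79743458e-01, -4.34894049e+01,
        1.92603370e-02,  7.41699070e-03,  4.42154874e-05]), 'position': array([0.14955155, 0.60648379, 0.23065565]), 'tool_rot': array([[-9.70921990e-01,  2.39395979e-01, -2.32884841e-04],
       [ 2.39396083e-01,  9.70921222e-01, -1.22346936e-03],
       [-6.67808112e-05, -1.24364502e-03, -9.99999224e-01]]), 'force': array([ 0.04650923, -1.32044349, -0.82464709]), 'wrist_torque': array([ 0.00564751,  0.00465126, -0.01863064]), 'width': 0.08511989389517889}
{'fx': 459.2038900542352, 'fy': 459.2038900542352, 'cx': 276.02477695740487, 'cy': 194.25335753637302, 'R': array([[ 0.64982071,  0.75981838, -0.02022583],
       [ 0.43720169, -0.39541119, -0.80777761],
       [-0.6217618 ,  0.51606785, -0.58914026]]), 't': array([-0.40596814, -0.20396351,  1.40685892])}
{'fx': 518.018749282377, 'fy': 518.018749282377, 'cx': 280.3592091667698, 'cy': 209.0628669759479, 'R': array([[ 0.01521583, -0.99980389,  0.0126752 ],
       [-0.98098531, -0.01738005, -0.19330226],
       [ 0.19348465, -0.00949293, -0.98105738]]), 't': array([-0.00202262,  0.57387965,  0.9803829 ])}
{'fx': 299.8519889987664, 'fy': 299.8519889987664, 'cx': 280.69520126666487, 'cy': 211.78353993241961, 'T_tool_cam': array([[ 5.32667595e-04, -9.49585196e-01, -3.13508649e-01,
         8.18007798e-02],
       [ 9.99999766e-01,  6.40136995e-04, -2.39856679e-04,
        -1.04521601e-03],
       [ 4.28452836e-04, -3.13508448e-01,  9.49585315e-01,
        -1.41760733e-01],
       [ 0.00000000e+00,  0.00000000e+00,  0.00000000e+00,
         1.00000000e+00]])}
```

View pics/scene0.png

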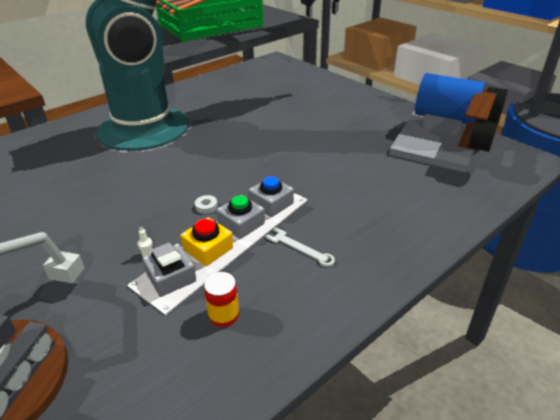

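View pics/top0.png

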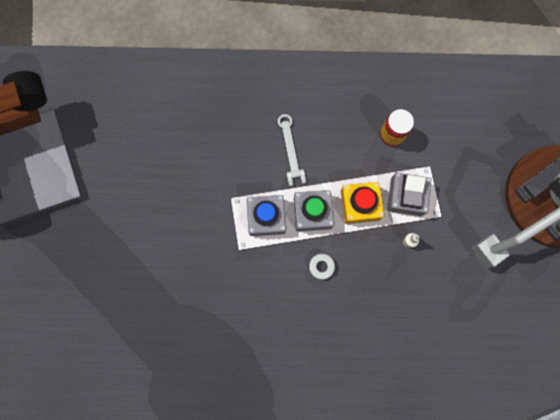

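The top view shows, left to right, blue (266,212), green (315,207), red (365,199) and the rocker (412,190), with its white half at (414,184) on the side away from the robot. The plug is at (412,241), the bearing at (321,267), the can at (397,127) and the wrench at (290,150). The scene view agrees.

```bash
cat > h.py <<'E'
import numpy as np, cv2
from station import viewer
def ray(n,u,v,z,cm=None):
    c=cm or viewer.camera_model(n); R=np.array(c['R']);t=np.array(c['t'])
    o=-R.T@t; d=R.T@np.array([(u-c['cx'])/c['fx'],(v-c['cy'])/c['fy'],1]); s=(z-o[2])/d[2]; return o+s*d
def dep(n,u,v,D):
    c=viewer.camera_model(n); R=np.array(c['R']);t=np.array(c['t']); Z=D[int(round(v)),int(round(u))]
    return R.T@(np.array([(u-c['cx'])/c['fx']*Z,(v-c['cy'])/c['fy']*Z,Z])-t)
def blobs(m,amin=30):
    n,l,s,ce=cv2.connectedComponentsWithStats(m.astype(np.uint8)); 
    return [(s[i][4],tuple(ce[i].round(1)),tuple(s[i][:4])) for i in range(1,n) if s[i][4]>=amin]
E
python3 - <<'E'
from h import *
for n in("top","scene"):
    im=np.load(f"pics/{n}0im.npy"); D=np.load(f"pics/{n}0.npy"); hsv=cv2.cvtColor(im,cv2.COLOR_RGB2HSV); H,S,V=[hsv[...,i].astype(int) for i in range(3)]
    ms=dict(blue=((H>105)&(H<130)&(S>180)&(V>100),.073),green=((H>50)&(H<80)&(S>150)&(V>70),.074),red=(((H<6)|(H>174))&(S>180)&(V>120),.073))
    for k,(m,z) in ms.items():
        for a,c,b in blobs(m,100):
            print(n,k,a,c,b,ray(n,*c,z).round(4),dep(n,*c,D).round(4))
    if n=="top": x0,x1,y0,y1=380,450,160,220
    else: x0,x1,y0,y1=140,200,235,295
    m=np.zeros(H.shape,bool); m[y0:y1,x0:x1]=((S<45)&(V>190))[y0:y1,x0:x1]
    for b in blobs(m,20): print(n,'white',b,ray(n,*b[1],.07).round(4),dep(n,*b[1],D).round(4))
    cv2.imwrite(f"pics/{n}_z.png",cv2.resize(im[y0:y1,x0:x1,::-1],None,fx=8,fy=8,interpolation=cv2.INTER_NEAREST))
E
```

```text
top blue 258 (np.float64(265.5), np.float64(211.6)) (np.int32(257), np.int32(203), np.int32(18), np.int32(18)) [0.5649 0.0367 0.073 ] [0.565  0.0367 0.0724]
top green 255 (np.float64(314.5), np.float64(206.5)) (np.int32(306), np.int32(198), np.int32(18), np.int32(18)) [ 0.5766 -0.0595  0.074 ] [ 0.5763 -0.0594  0.0754]
top red 327 (np.float64(364.7), np.float64(198.4)) (np.int32(355), np.int32(189), np.int32(21), np.int32(20)) [ 0.595 -0.159  0.073] [ 0.595  -0.1591  0.0726]
top white (np.int32(510), (np.float64(417.2), np.float64(178.5)), (np.int32(398), np.int32(167), np.int32(36), np.int32(25))) [ 0.6383 -0.2656  0.07  ] [ 0.6365 -0.2637  0.0768]
top white (np.int32(171), (np.float64(385.5), np.float64(180.4)), (np.int32(380), np.int32(172), np.int32(15), np.int32(19))) [ 0.6332 -0.2018  0.07  ] [ 0.6499 -0.2159  0.0058]
top white (np.int32(60), (np.float64(437.4), np.float64(209.2)), (np.int32(435), np.int32(200), np.int32(6), np.int32(17))) [ 0.5763 -0.3035  0.07  ] [ 0.5894 -0.3242  0.0053]
top white (np.int32(141), (np.float64(404.4), np.float64(217.0)), (np.int32(391), np.int
[... 1221 characters left out ...]
ene red 252 (np.float64(221.6), np.float64(297.8)) (np.int32(205), np.int32(286), np.int32(31), np.int32(20)) [ 0.7727 -0.2429  0.073 ] [ 0.774  -0.2436  0.0746]
scene white (np.int32(85), (np.float64(145.5), np.float64(242.6)), (np.int32(140), np.int32(237), np.int32(12), np.int32(11))) [ 0.5612 -0.2717  0.07  ] [ 0.5292 -0.2608  0.0419]
scene white (np.int32(198), (np.float64(169.0), np.float64(257.2)), (np.int32(158), np.int32(251), np.int32(23), np.int32(14))) [ 0.6266 -0.2582  0.07  ] [ 0.6305 -0.2598  0.0738]
scene white (np.int32(237), (np.float64(188.4), np.float64(286.8)), (np.int32(168), np.int32(270), np.int32(32), np.int32(25))) [ 0.7127 -0.27    0.07  ] [ 0.6561 -0.245   0.0057]
```

View pics/top_z.png

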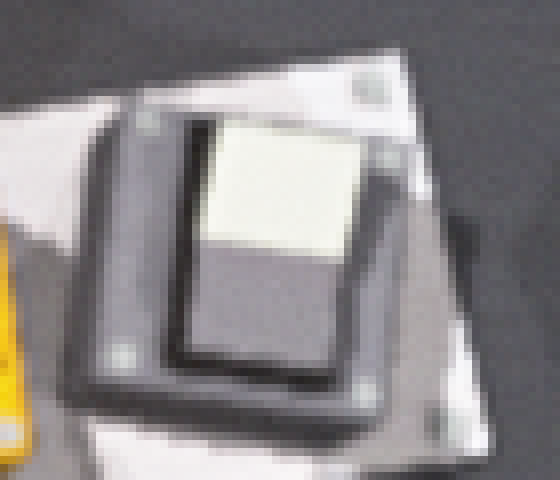

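View pics/scene_z.png

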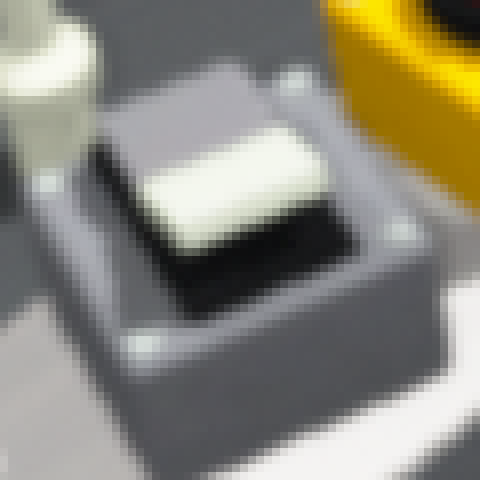

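```bash
python3 -m creep '[[-0.043,-0.042,0,0,255],[-0.043,-0.042,0,0,255],[-0.043,-0.042,0,0,255],[-0.043,-0.042,0,0,255],[-0.043,-0.042,0,0,255],[-0.043,-0.042,0,0,255],[-0.043,-0.042,0,0,255],[-0.043,-0.042,0,0,255]]' | tail -c 600
python3 -m creep '[[-0.043,-0.042,0,0,255],[-0.043,-0.042,0,0,255],[-0.043,-0.042,0,0,255],[-0.043,-0.042,0,0,255],[-0.043,-0.042,0,0,255],[-0.043,-0.042,0,0,255],[0,0,0,0,255],[0,0,0,0,255]]' | tail -c 600
```

```text
time: 1.1
position: [0.4038, 0.1964, 0.2314]
tool_rot: [[-0.971, 0.239, 0.0], [0.239, 0.971, 0.0], [-0.0, 0.0, -1.0]]
force: [0.5, 0.8, -0.4]
width: 0.0001
time: 2.1
position: [0.593, -0.1079, 0.2308]
tool_rot: [[-0.971, 0.24, -0.001], [0.24, 0.971, 0.0], [0.001, -0.0, -1.0]]
force: [-0.1, 1.4, 1.0]
width: 0.0001
```

```bash
cat >> h.py <<'E'
def wcm(o):
    c=viewer.camera_model("wrist"); T=np.eye(4); T[:3,:3]=o['tool_rot']; T[:3,3]=o['position']; W=np.linalg.inv(T@np.array(c['T_tool_cam']))
    return dict(fx=c['fx'],fy=c['fy'],cx=c['cx'],cy=c['cy'],R=W[:3,:3],t=W[:3,3])
E
python3 - <<'E'
from h import *
from station import telemetry
o=telemetry.get_obs(); im,D=viewer.snapshot("wrist"); cm=wcm(o)
cv2.imwrite("pics/w1.png",im[:,:,::-1]); np.savez("pics/w1.npz",im=im,D=D,**cm)
hsv=cv2.cvtColor(im,cv2.COLOR_RGB2HSV); H,S,V=[hsv[...,i].astype(int) for i in range(3)]
for k,m,z in(('blue',(H>105)&(H<130)&(S>180)&(V>100),.073),('green',(H>50)&(H<80)&(S>150)&(V>70),.074),('red',((H<6)|(H>174))&(S>180)&(V>120),.073)):
    for a,c,b in blobs(m,100): print(k,a,c,ray(0,*c,z,cm).round(4))
E
```

```text
(no output)
```

View pics/w1.png

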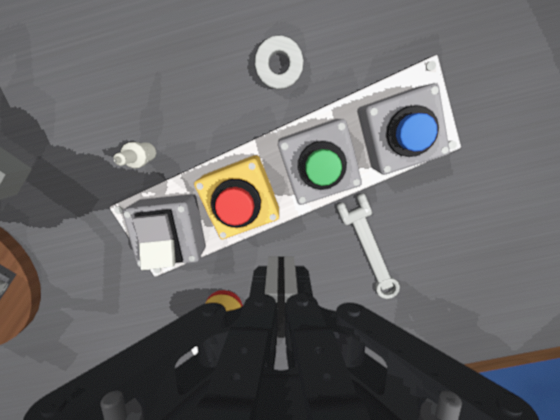

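The wrist view shows blue (413,132), green (323,166), red (236,203) and the rocker at the left, its white half near (156,250). The fingertips are at (281,260). My colour masks were too tight for these paler colours, so I'll relax them.

```bash
python3 - <<'E'
from h import *
f=np.load("pics/w1.npz"); im=f['im']; cm={k:f[k] for k in('fx','fy','cx','cy','R','t')}
hsv=cv2.cvtColor(im,cv2.COLOR_RGB2HSV); H,S,V=[hsv[...,i].astype(int) for i in range(3)]
for k,m,z in(('blue',(H>100)&(H<130)&(S>120)&(V>120),.073),('green',(H>50)&(H<85)&(S>100)&(V>110),.074),('red',((H<6)|(H>174))&(S>150)&(V>150),.073)):
    for a,c,b in blobs(m,300): print(k,a,c,b,ray(0,*c,z,cm).round(4))
cv2.imwrite("pics/w1z.png",cv2.resize(im[190:285,110:215,::-1],None,fx=6,fy=6,interpolation=cv2.INTER_NEAREST))
E
```

```text
blue 1135 (np.float64(418.1), np.float64(131.6)) (np.int32(400), np.int32(113), np.int32(37), np.int32(39)) [0.5617 0.0355 0.073 ]
blue 2164 (np.float64(531.3), np.float64(383.7)) (np.int32(481), np.int32(359), np.int32(79), np.int32(61)) [0.9145 0.1463 0.073 ]
green 1008 (np.float64(323.5), np.float64(167.1)) (np.int32(306), np.int32(150), np.int32(36), np.int32(36)) [ 0.5734 -0.0602  0.074 ]
red 1098 (np.float64(234.2), np.float64(206.2)) (np.int32(215), np.int32(188), np.int32(39), np.int32(37)) [ 0.5916 -0.1588  0.073 ]
```

View pics/w1z.png

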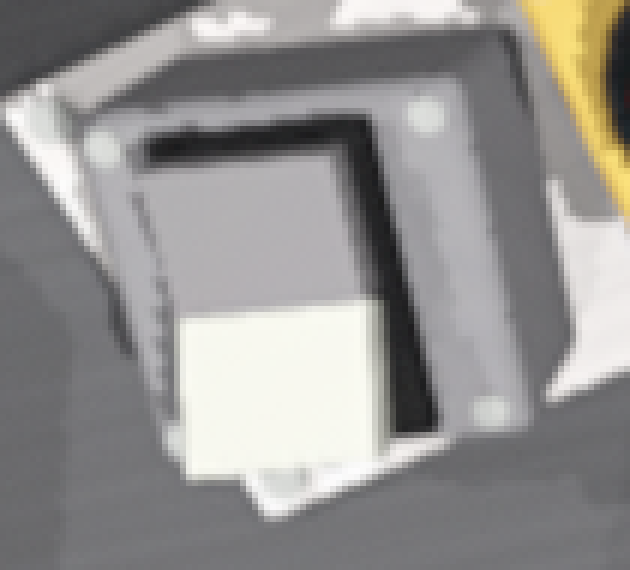

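```bash
python3 - <<'E'
from h import *
f=np.load("pics/w1.npz"); cm={k:f[k] for k in('fx','fy','cx','cy','R','t')}
w=lambda u,v,z: ray(0,u/6+110-.4,v/6+190-.4,z,cm)
t=lambda u,v,z: ray("top",u/8+380-.4,v/8+160-.4,z)
s=lambda u,v,z: ray("scene",u/8+140-.4,v/8+235-.4,z)
P={}
for n,F,p in(("w",w,[(180,318),(378,300),(187,478),(385,452)]),("top",t,[(200,240),(352,255),(218,122),(366,140)]),("scene",s,[(280,122),(135,182),(325,160),(185,218)])):
    a=[F(*q,z) for q,z in zip(p,(.067,.067,.0785,.0785))]
    piv=(a[0]+a[1])/2; out=(a[2]+a[3])/2; wd=a[1]-a[0]; wo=a[3]-a[2]; d=out-piv
    print(n,piv.round(4),out.round(4),"len",np.linalg.norm(d[:2]).round(4),"ang",np.degrees(np.arctan2(d[1],d[0])).round(1),"width",np.linalg.norm(wd).round(4),np.linalg.norm(wo).round(4),"perp",np.degrees(np.arctan2(wd[1],wd[0])).round(1))
E
```

```text
w [ 0.6113 -0.2559  0.067 ] [ 0.6372 -0.2598  0.0785] len 0.0261 ang -8.5 width 0.0373 0.0374 perp 81.8
top [ 0.6142 -0.2593  0.067 ] [ 0.6412 -0.2612  0.0785] len 0.0271 ang -3.9 width 0.0381 0.037 perp -94.8
scene [ 0.6107 -0.2568  0.067 ] [ 0.6406 -0.2595  0.0785] len 0.0301 ang -5.2 width 0.0358 0.0336 perp -97.6
```

```bash
python3 -m creep '[[-0.0254,-0.0458,0,0,255],[-0.0254,-0.0458,0,0,255],[-0.0254,-0.0458,0,0,255],[0,0,0.04,-0.129,255],[0,0,0.04,0,255],[0,0,0.04,0,255],[0,0,0.01,0,255],[0,0,0,0,255]]'
python3 - <<'E'
from h import *
from station import telemetry
print(telemetry.get_obs()['position'])
im,D=viewer.snapshot("scene"); cv2.imwrite("pics/s2.png",cv2.resize(im[150:330,90:330,::-1],None,fx=3,fy=3))
E
```

```text
time: 3.15
position: [0.6348, -0.2592, 0.1021]
tool_rot: [[-0.994, 0.112, 0.0], [0.112, 0.994, -0.0], [-0.0, 0.0, -1.0]]
force: [-0.4, 0.7, 0.6]
width: -0.0001
[ 0.63476857 -0.25920373  0.10205475]
```

View pics/s2.png

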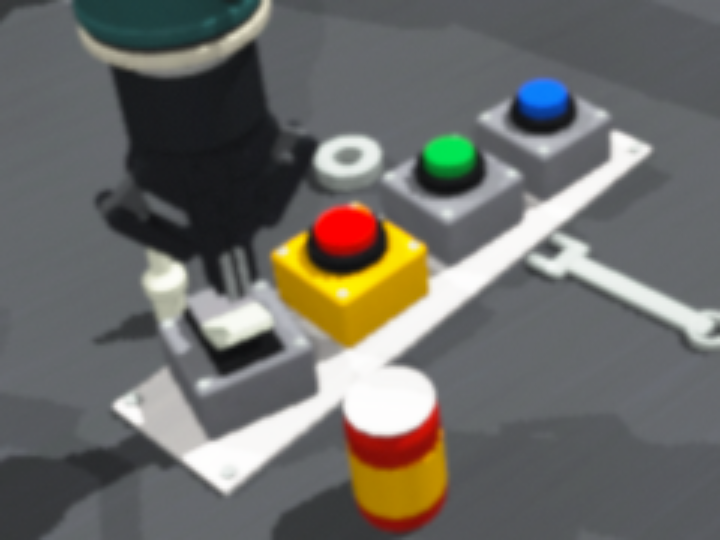

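The closed fingertips are above the white half (crop 235,290, with the white half at 238,325) and clear of the plug and the red box. Next I press down.

```bash
python3 -m creep '[[0,0,0.012,0,255],[0,0,0.008,0,255],[0,0,0.005,0,255],[0,0,0.005,0,255],[0,0,0.003,0,255],[0,0,0,0,255]]'
python3 -m creep '[[0,0,0.002,0,255],[0,0,0,0,255]]'
```

```text
time: 3.95
position: [0.6343, -0.2599, 0.0682]
tool_rot: [[-0.994, 0.113, -0.0], [0.113, 0.994, 0.0], [0.0, -0.0, -1.0]]
force: [1.2, 0.9, 1.2]
width: -0.0002
time: 4.2
position: [0.6345, -0.26, 0.0671]
tool_rot: [[-0.994, 0.113, 0.0], [0.113, 0.994, 0.0], [-0.0, 0.0, -1.0]]
force: [-1.6, 0.9, 12.7]
width: 0.0001
```

```bash
python3 -m creep '[[0,0,0.001,0,255],[0,0,0,0,255]]'
python3 -m creep '[[0,0,-0.02,0,255],[0,0,-0.03,0,255],[0,0,0,0,255]]'
python3 - <<'E'
from h import *
from station import telemetry
im,D=viewer.snapshot("scene"); cv2.imwrite("pics/s3.png",cv2.resize(im[150:330,90:330,::-1],None,fx=3,fy=3))
E
```

```text
time: 4.45
position: [0.6345, -0.2601, 0.0669]
tool_rot: [[-0.994, 0.113, 0.001], [0.113, 0.994, 0.0], [-0.001, 0.0, -1.0]]
force: [-7.2, 4.1, 24.9]
width: -0.0002
time: 4.82
position: [0.6353, -0.2605, 0.1181]
tool_rot: [[-0.994, 0.113, 0.003], [0.113, 0.994, -0.001], [-0.003, -0.001, -1.0]]
force: [-0.2, -0.1, 0.6]
width: 0.0001
```

View pics/s3.png

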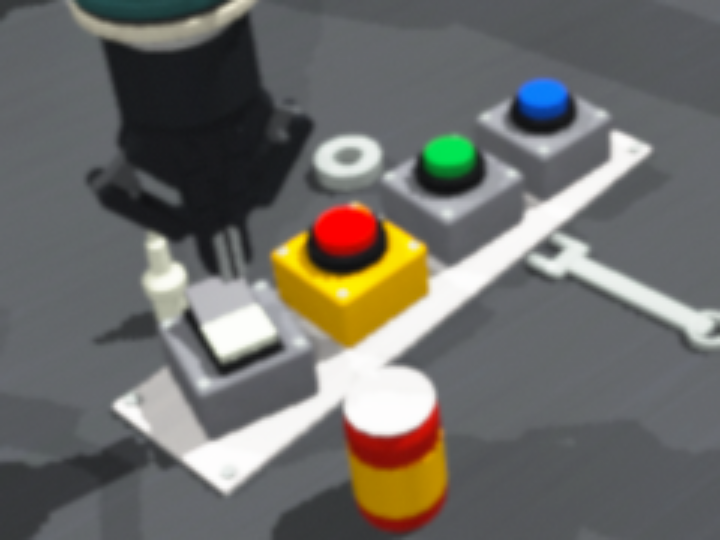

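The white half now lies level and the grey half is raised, so the rocker is on. Next is the blue button.

```bash
python3 -m creep '[[0.0205,0.0572,0,0,255],[0.0205,0.0572,0,0,255],[0.0205,0.0572,0,0,255],[0.0205,0.0572,0,0,255],[0.0205,0.0572,0,0,255],[0,0,0.015,0,255],[0,0,0.015,0,255],[0,0,0,0,255]]'
python3 - <<'E'
from h import *
from station import telemetry
for n,b in(("scene",(150,250,190,350)),("top",(160,260,200,340))):
  im,D=viewer.snapshot(n); cv2.imwrite(f"pics/{n}4.png",cv2.resize(im[b[0]:b[1],b[2]:b[3],::-1],None,fx=4,fy=4))
E
```

```text
time: 5.88
position: [0.564, 0.0342, 0.0839]
tool_rot: [[-0.993, 0.115, -0.002], [0.115, 0.993, -0.001], [0.002, -0.001, -1.0]]
force: [0.3, 0.3, 0.6]
width: 0.0
```

View pics/scene4.png

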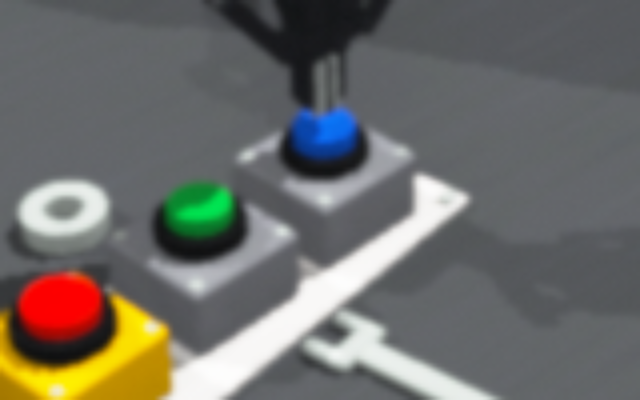

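The fingertips are centred above the blue button (crop 325,110, with the button at 325,130). I'll press.

```bash
python3 -m creep '[[0,0,0.007,0,255],[0,0,0.006,0,255],[0,0,0.004,0,255],[0,0,0.002,0,255],[0,0,0,0,255]]'
python3 -m creep '[[0,0,0.001,0,255],[0,0,0,0,255]]'
```

```text
time: 6.6
position: [0.5646, 0.0359, 0.0662]
tool_rot: [[-0.994, 0.113, -0.0], [0.113, 0.994, -0.0], [0.0, -0.0, -1.0]]
force: [-0.4, -1.0, -0.7]
width: -0.0002
time: 6.85
position: [0.5647, 0.0359, 0.0653]
tool_rot: [[-0.994, 0.112, -0.0], [0.112, 0.994, 0.0], [0.0, 0.0, -1.0]]
force: [-0.6, 0.4, 2.0]
width: -0.0001
```

```bash
python3 -m creep '[[0,0,0.001,0,255],[0,0,0,0,255]]'
python3 -m creep '[[0,0,0.001,0,255],[0,0,0,0,255]]'
```

```text
time: 7.1
position: [0.5648, 0.0359, 0.0648]
tool_rot: [[-0.994, 0.113, 0.0], [0.113, 0.994, 0.0], [0.0, 0.0, -1.0]]
force: [-5.3, -0.5, 13.5]
width: 0.0
time: 7.35
position: [0.5649, 0.0359, 0.0645]
tool_rot: [[-0.994, 0.113, 0.0], [0.113, 0.994, 0.001], [-0.0, 0.001, -1.0]]
force: [-10.9, -0.4, 28.1]
width: -0.0001
```

The force rises steeply at z = 0.0645, so the blue button is at its stop. I'll lift, move to green and look.

```bash
python3 -m creep '[[0,0,-0.02,0,255],[0,0,-0.03,0,255],[-0.0115,-0.0475,0,0,255],[-0.0115,-0.0475,0,0,255],[0,0,0.01,0,255],[0,0,0.015,0,255],[0,0,0,0,255]]'
python3 - <<'E'
from h import *
im,D=viewer.snapshot("scene"); cv2.imwrite(f"pics/s5.png",cv2.resize(im[150:300,130:330,::-1],None,fx=4,fy=4))
E
```

```text
time: 8.22
position: [0.5761, -0.0598, 0.087]
tool_rot: [[-0.994, 0.111, -0.002], [0.111, 0.994, 0.0], [0.002, 0.0, -1.0]]
force: [-0.0, -0.0, 0.1]
width: -0.0
```

View pics/s5.png

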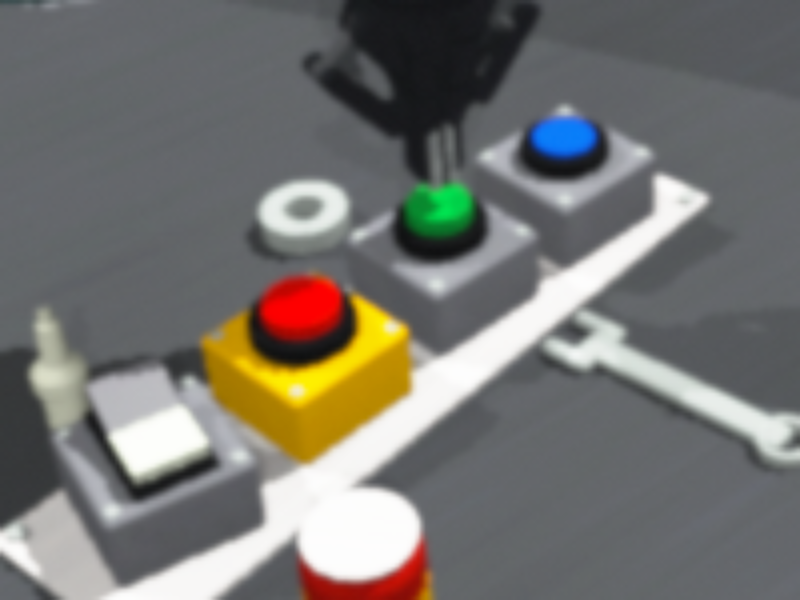

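The blue button is in (crop 565,140, visibly lower), the white half of the rocker is level (160,443), and the fingers are over green (440,195). I'll press to about z = 0.067 and beyond.

```bash
python3 -m creep '[[0,0,0.009,0,255],[0,0,0.006,0,255],[0,0,0.004,0,255],[0,0,0.002,0,255],[0,0,0,0,255]]'
python3 -m creep '[[0,0,0.001,0,255],[0,0,0,0,255]]'
```

```text
time: 8.9
position: [0.577, -0.0608, 0.0674]
tool_rot: [[-0.994, 0.112, -0.0], [0.112, 0.994, 0.0], [0.0, 0.0, -1.0]]
force: [-1.1, 3.7, 5.6]
width: 0.0001
time: 9.15
position: [0.5771, -0.0608, 0.067]
tool_rot: [[-0.994, 0.112, 0.0], [0.112, 0.994, 0.001], [-0.0, 0.001, -1.0]]
force: [-4.7, 2.7, 15.3]
width: -0.0003
```

```bash
python3 -m creep '[[0,0,0.001,0,255],[0,0,0,0,255],[0,0,0,0,255],[0,0,0,0,255]]'
python3 - <<'E'
from h import *
from station import telemetry
im,D=viewer.snapshot("scene"); cv2.imwrite(f"pics/s6.png",cv2.resize(im[150:300,130:330,::-1],None,fx=4,fy=4))
o=telemetry.get_obs(); print(o['time'],o['position'],o['force'])
E
```

```text
time: 9.65
position: [0.5772, -0.0609, 0.0667]
tool_rot: [[-0.994, 0.112, 0.001], [0.112, 0.994, 0.001], [-0.001, 0.001, -1.0]]
force: [-12.1, 5.1, 29.6]
width: -0.0
9.7 [ 0.57716813 -0.0608665   0.06674276] [-11.64775805   4.3112379   30.10861392]
```

View pics/s6.png

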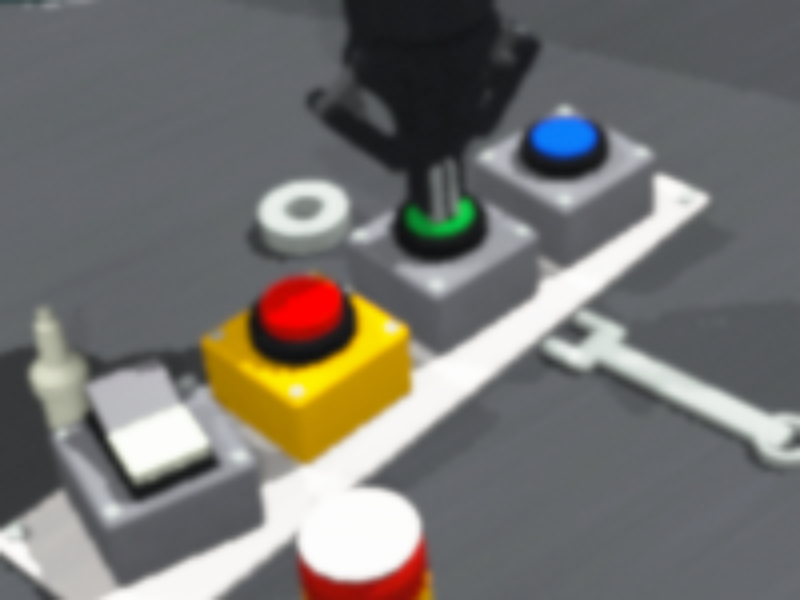

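The fingertips hold green at its stop (crop 440,215) with a steady 30 N. The rocker is on, blue is in, and the red button and the loose objects haven't moved. I'm handing in.

```bash
python3 - <<'E'
from station import telemetry, r
r.hand_in()
E
```

```text
the job is handed in; nothing more can be done
```

The belt grinder sequence is done and handed in at about 9.7 s, with the closed fingertips still holding the green button down.

| Step | TCP height at the end | Upward force | What it showed |
|---|---|---|---|
| Rocker (white half) | 0.067 m | 25 N | Pushed to its stop; seen level afterwards |
| Blue button | 0.0645 m | 28 N | Pushed to its stop; seen still in after I let go |
| Green button | 0.0667 m | 30 N, steady | Held at its stop, about 7 mm down |

In the last picture the rocker was on and blue was in. The red button was out, and the plug, bearing, wrench and can looked undisturbed.

- **Camera disagreement:** the three cameras differed by up to about 9 mm on the button positions. I used their mean, and each press still landed on its target.
- **Not checked:** I never measured the joint values directly. The results rest on heights, forces and pictures. The hand-in gave no verdict.

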